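Close up a tile row with a spacer and hold it tight

ROBOT

A 6-joint arm with a two-finger parallel gripper is mounted at the origin on a cart in front of the work surface, level with it; the furniture and walls round the work are solid. World frame = base frame: x ahead of the robot, y to its left, z up, the work surface at z = 0. Lengths are in m, angles in rad, forces in N, time in s.
With the tool pointing down it reaches from about 0.375 to 0.925 m from the base axis. Payload 5.7 kg.
Tool frame: the origin (TCP) lies at the centre of the arm's flange, where the gripper is bolted on; the fingertips stand 182 mm ahead of it and the grasp point (between the pads) lies 163 mm ahead of it; z points along the fingers, y is the line along which they close (so a half turn about z gives the same grasp; the last joint's range is limited). The gripper opens to 88 mm and grips with 3 to 60 N. Pads are 20 mm wide; open, the fingers measure 115 mm over their backs; the gripper's body (75 mm by 178 mm) begins 61 mm behind the grasp point.
Start: joints at [-1.227, 0.359, 1.51, -0, 1.272, -0.115], TCP at [0.266, -0.538, 0.405] pointing down, gripper open.
Joint ranges: [-2.97, 2.97], [-1.01, 2.36], [0.21, 2.38], [-0.96, 4.11], [0.2, 2.71], [-2.98, 2.98]. Speed limits (rad/s): [2.39, 2.39, 3.14, 3.14, 3.14, 3.14].

INTERFACE

Orientations are given as a 3x3 rotation matrix whose columns are the frame's x, y, z axes.
In Python, from rig import sense, capture, hand_in gives the robot as it stands.
- The arm moves only by the tool move_arm, never from a script. Its argument "steps" is a list that holds one entry, the list of rows, each a list of 4 numbers: the shift along the tool's x, y, z as a fraction of full scale, then the turn about the tool's z as a fraction of full scale. A call has exactly 10 rows; each row is the pose to reach, as a shift and turn from the pose commanded when the call began, along the tool's axes at that moment, turning the shorter way round; what a row does not reach only later rows make up. Full scale, the value 1, is 50 cm for a shift and pi rad for a turn. A row lasts 1/8 s, in which the tool goes at most 62.5 mm and 10.7 degrees, less where a joint would pass 70% of its speed; a pose out of reach is approached as far as the arm can. A call with a number of a shift or a turn outside -1 to 1 is refused whole. A call with a gripper value outside its range is refused whole. "fingers" is the opening, from 0 (shut) to 1 (fully open), set as the call begins (left out, the last holds). The fingers move at their own pace and stop on an object; "squeeze" is the grip in N (left out, the last holds). Time passes only in rows, so rows that repeat a pose let the fingers close, or fill a call up. It gives the time, the measured TCP pose, the force, the opening and the grip force at its end, in the units of the state.
- sense(): the state, without advancing time (a new reading comes with each control period).
- capture(name): name is "scene" or "side" or "wrist"; returns a dict with "img" (384x512x3 uint8, red, green, blue), "z_map" (384x512 float32, m along the optical axis (not along the pixel's ray), 0 where there is no reading), "intrinsics" (3x3 intrinsics, pixels), "k1" (the pictures are not rectified: a ray, as slopes to the right and down, at radius r is drawn at 1 + k1 r^2 times it, then the intrinsics apply), "xyz" and "rotation" of the camera in the world. Camera axes: x right, y up, looking along -z (the intrinsics and any distortion apply to the point x, -y, -z); pixel columns grow to the right and rows downward; lengths in m; the calibration is good to about 2 mm. A picture is of the moment at which its call begins.
- hand_in(): hands the job in; it is judged then, once.
The state is a dict: "clock": time; "joints": joint angles; "dq": joint speeds; "effort": joint torques, N m; "eef_pos": TCP position; "ee_rot": TCP orientation; "force": force on the tool from outside, world axes, zero at the start; "torque": the same for the moment, N m; "width": opening from 0.0 (shut) to 1.0 (fully open); "gripper_force": force on a finger pad.
Only numpy, scipy, OpenCV 4.12 (cv2) and the standard library are available. Lean on these libraries where they do the work, as an engineer would, in place of code of your own. Each camera call takes 0.05 s, during which the arm holds its last target. There are 200 camera calls.

TASK

Nudge the two loose tiles on the setting jig back until both sit square against the far fence, making one straight row. Then take the yellow-topped spacer, slip it right down into the one gap beside the row that is wide enough for it (next to the slim end stop), and with it press both tiles sideways, closed up together and tight against the broad end stop. Press firmly but do not force it, leave the other things alone, and finish still gripping the spacer and pressing: do not let go.

Things in the scene. Friction and masses are not known exactly. Their poses are not given: they have to be found in the camera images.
- jig: Fixed setting jig: plywood board 145 x 268 x 12 mm with an aluminium fence on its far edge. Origin on the underside; x towards the fence, y along it, z up. Board: x -70 to +75 mm, top z = 12 mm. Inner face of the fence: x = +50 mm (fence 20 mm thick, top z = 32 mm). A tile squarely at the fence has its origin at x = +20 mm. The robot's side is open.
- broad_stop: Dark wooden end stop fixed on the board, 90 (x) x 56 (y) x 18 mm high, axes as the jig. Origin: centre of its underside, at jig x = 0 and jig y = +103 or -103 mm (the side changes). The nearest tile starts about 6 mm from it: too narrow for the spacer.
- slim_stop: Aluminium end stop fixed at the other end of the row, 90 (x) x 8 (y) x 18 mm high, axes as the jig. Origin: centre of its underside, at jig x = 0 and jig y with the other sign. The stops' inner faces are 174 mm apart, for two 60 mm tiles; the gap beside the slim stop starts about 30 mm wide.
- red_tile: Loose terracotta tile 60 x 60 x 14 mm, about 0.12 kg, flat on the board between the stops, 18 to 38 mm short of the fence and slightly turned. Origin: centre of its underside; x towards the fence, y along the row. Either tile may be on either side, with about 8 mm between them.
- blue_tile: Loose blue ceramic tile, the same size, weight and axes as the red one, beside it in the row.
- spacer: Loose hand spacer, about 0.12 kg, standing upright on the table, robot's side of the jig: wooden foot 56 (x) x 22 (y) x 36 mm high, then a yellow grip 36 (x) x 22 (y) mm from 36 to 82 mm height. Origin: centre of its underside, z up. 22 mm thick along its own y throughout: grip the yellow part across y; in the gap its y lies along the row.
- pliers: Black-handled pliers lying on the table behind the jig, 61 x 184 x 14 mm; origin: centre of the underside. Leave alone.
- spanner: Small steel spanner lying on the table near the robot, 29 x 145 x 7 mm; origin: centre of the underside. Leave alone.
- tape_roll: Roll of black tape lying flat, 55 x 53 x 19 mm, on the robot's side of the jig, to the right; origin: centre of the underside. Leave alone.
Things that resemble listed ones, but are neither listed nor needed, are in the scene too. Of the things shaped like the blue_tile, the blue one is meant.

How it is judged:
On the way, in this order (a step that is already met when the one before it is completed fails the run):
1. both tiles lie flat and square against the fence (x of each of red_tile, blue_tile in the frame of jig above 0.016 m and angle between the x axis of each of red_tile, blue_tile and the x axis of jig, either way round below 0.06 rad and z of each of red_tile, blue_tile in the frame of jig below 0.016 m), for 0.2 s.
2. the spacer stands down in the gap between the row and the slim stop (all of step 1 and y of spacer in the frame of slim_stop between -0.052 and 0.052 m and y of spacer in the frame of jig between -0.095 and 0.095 m and z of spacer in the frame of jig below 0.02 m and x of spacer in the frame of jig between -0.01 and 0.03 m and angle between spacer's own z axis and vertical below 0.15 rad), for 0.2 s.
At the end, for the whole second after the job is handed in: Tiles flat, within 4 mm of the fence and square (0.06 rad), under 3 mm of gaps up to the broad stop; spacer upright in the gap by the slim stop, foot within 8 mm of the board, jig x -10 to +30 mm, gripped, pressing its tile with over 2.5 N, which the other tile and the broad stop feel (all of step 2 and y of red_tile in the frame of broad_stop between -0.121 and 0.121 m and y of blue_tile in the frame of broad_stop between -0.121 and 0.121 m and (contact force between spacer and red_tile above 2.5 N or contact force between spacer and blue_tile above 2.5 N) and contact force between any of red_tile, blue_tile and broad_stop above 1 N and contact force between red_tile and blue_tile above 1.5 N and contact force between the fingers and spacer above 3 N); the arm keeps its last pose, push and grip.
It fails at once if the spacer was forced against a tile with more than 60 N (contact force between spacer and red_tile above 60 N or contact force between spacer and blue_tile above 60 N).
It fails at once if a tile was lifted off or stood up (z of any of red_tile, blue_tile in the frame of jig above 0.035 m or angle between any of red_tile, blue_tile's own z axis and vertical above 0.4 rad).
It fails at once if a bystander was disturbed (moved more than 30 mm) (distance of any of pliers, spanner, tape_roll from where it was at the start of the episode above 0.03 m).
It also fails if it takes over 64 s, if anything falls off the work surface, if the arm or the gripper's body presses on something with over 40 N, if the wrist force passes 120 N, or if a joint passes its speed limit or range.

## Working session

There is one attempt and no reset: what is moved stays moved. The work goes in short steps, Python scripts to look and compute and a tool call to move; the robot and the scene stay as the last step left them, time stands still between calls to the robot, and variables do not carry over. Pictures are saved under pics/ and viewed, at most 10 in all, crops included, and the job is handed in when it is done.

Besides the shell and the picture viewer there is one more tool, called after "Call:" by a JSON object that holds its "op" and its "data". move_arm: Moves the arm, as the interface text tells. Shift numbers are shares of 50 cm and turn numbers shares of pi rad, none past 1 either way. Its arguments: {"type":"object","properties":{"steps":{"type":"array"},"fingers":{"type":"number"},"squeeze":{"type":"number"}},"required":["steps"]}

```bash
mkdir -p pics; ls
cat > h.py <<'E'
import numpy as np, cv2, pickle
from rig import sense, capture
def snap(n,f):
    c=capture(n); pickle.dump(c,open(f'pics/{f}.pkl','wb')); cv2.imwrite(f'pics/{f}.png',cv2.cvtColor(c['img'],cv2.COLOR_RGB2BGR)); return c
def load(f): return pickle.load(open(f'pics/{f}.pkl','rb'))
def rays(c,uv):
    K=np.array(c['intrinsics'],float); d=(np.atleast_2d(uv)-K[:2,2])/[K[0,0],K[1,1]]
    u=d.copy()
    for _ in range(20): u=d/(1+c['k1']*(u**2).sum(1,keepdims=True))
    return np.array(c['xyz']), np.c_[u[:,0],-u[:,1],-np.ones(len(u))]@np.array(c['rotation']).T
def onplane(c,uv,z):
    o,r=rays(c,uv); return o+r*((z-o[2])/r[:,2:])
def cloud(c):
    h,w=c['z_map'].shape; v,u=np.mgrid[:h,:w]
    o,r=rays(c,np.c_[u.ravel(),v.ravel()].astype(float))
    return (o+r*c['z_map'].reshape(-1,1)).reshape(h,w,3)
E
python3 - <<'E'
from h import *
a=snap('scene','s0');b=snap('side','d0');w=snap('wrist','w0')
for c in(a,b,w): print(c['xyz'],np.round(c['rotation'],3).tolist(),c['k1'],c['intrinsics'][0][0])
print(sense())
cv2.imwrite('pics/sd0.png',cv2.resize(np.vstack([cv2.imread('pics/s0.png'),cv2.imread('pics/d0.png')]),None,fx=.78,fy=.78))
E
```

```text
pics
[ 0.00893271 -0.74922184  0.46246038] [[0.74, 0.315, -0.594], [-0.673, 0.346, -0.654], [0.0, 0.884, 0.468]] -0.014661299043871392 429.51463971019996
[0.14432768 0.44966372 0.47540773] [[-0.854, 0.248, -0.457], [-0.52, -0.426, 0.741], [-0.011, 0.87, 0.493]] -0.061251719699267876 389.6947141414405
[ 0.32945134 -0.50448923  0.3842557 ] [[0.444, 0.864, 0.237], [-0.896, 0.428, 0.116], [-0.001, -0.264, 0.965]] -0.050496170389506705 321.4351908650549
{'clock': 0.15, 'joints': array([-1.22707727e+00,  3.59333957e-01,  1.51117223e+00, -1.99429441e-05,
        1.27248548e+00, -1.15087188e-01]), 'dq': array([ 0.0021939 , -0.00354992, -0.00163751,  0.00027045,  0.0003484 ,
       -0.00157083]), 'effort': array([ 3.89034119e-05, -5.15759254e+01, -2.71010792e+01,  6.76282751e-02,
        3.07851029e-02, -7.80167125e-05]), 'eef_pos': array([ 0.26563194, -0.53769508,  0.40401026]), 'ee_rot': array([[ 8.96579257e-01,  4.42883049e-01, -4.89401812e-04],
       [ 4.42883297e-01, -8.96578311e-01,  1.31075786e-03],
       [ 1.41725389e-04, -1.39194620e-03, -9.99999021e-01]]), 'force': array([0.02404202, 0.98760529, 1.12911094]), 'torque': array([0.02102926, 0.01398382, 0.01053994]), 'gripper_force': 0.0, 'width': 1.0022590584745013}
```

View pics/s0.png

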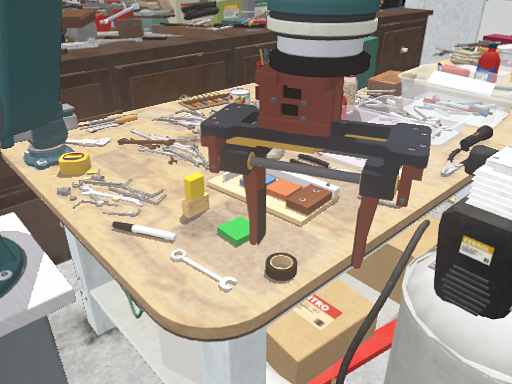

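View pics/d0.png

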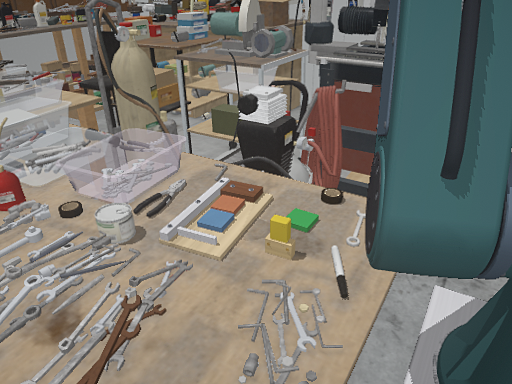

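Side view: the jig has its slim stop at (195,237) at the near (+y) end, blue tile at (216,220), red tile at (228,204) and broad dark stop at (242,190). The spacer is at (282,235). There are lookalikes: a green tile at (303,219) on the table, and in the scene view a yellow tape measure at (72,163).

```bash
cat >> h.py <<'E'
R=dict(blue=((100,110,60),(118,255,255)),red=((5,120,110),(13,220,255)),yellow=((22,190,110),(30,255,255)),brown=((3,90,40),(12,255,105)))
def mask(c,n,roi=None):
    h=cv2.cvtColor(c['img'],cv2.COLOR_RGB2HSV); m=cv2.inRange(h,*map(np.array,R[n]))
    if roi: k=np.zeros_like(m); x0,y0,x1,y1=roi; k[y0:y1,x0:x1]=255; m&=k
    n,l,s,_=cv2.connectedComponentsWithStats(m)
    if n<2: return m*0
    return ((l==1+s[1:,4].argmax())*255).astype('uint8')
def rect(P):
    (cx,cy),(w,h),a=cv2.minAreaRect((P[:,:2]*1000).astype('float32')); return np.round([cx,cy,w,h,a],1)
E
python3 - <<'E'
from h import *
c=load('d0'); X=cloud(c); hsv=cv2.cvtColor(c['img'],cv2.COLOR_RGB2HSV)
for p in [(216,220),(228,202),(242,188),(281,228),(281,248),(195,237),(195,205),(220,248),(303,219)]: print(p,hsv[p[1],p[0]],X[p[1],p[0]].round(3))
for n in R:
    m=mask(c,n,(150,160,330,270)); P=X[m>0]; zt=np.percentile(P[:,2],90) if len(P) else 0
    print(n,len(P),'ztop',zt.round(4)); T=P[abs(P[:,2]-zt)<.005]; 
    if len(T)>5: print(rect(T), T.mean(0))
    if n in('blue','red'):
        Q=onplane(c,np.argwhere(m>0)[:,::-1].astype(float),.026); print('ray',rect(Q))
cv2.imwrite('pics/d0c.png',cv2.resize(cv2.imread('pics/d0.png')[160:270,140:330],None,fx=4,fy=4,interpolation=2))
E
```

```text
(216, 220) [104 104 174] [ 0.588 -0.1    0.026]
(228, 202) [ 10 130 183] [ 0.61  -0.177  0.026]
(242, 188) [ 11 125 118] [ 0.616 -0.244  0.03 ]
(281, 228) [ 25 172 162] [ 0.425 -0.088  0.068]
(281, 248) [ 20  91 163] [ 0.424 -0.088  0.023]
(195, 237) [135   3 158] [ 0.593 -0.035  0.02 ]
(195, 205) [130   4 208] [ 0.662 -0.121  0.031]
(220, 248) [ 19  60 217] [ 0.535 -0.04   0.011]
(303, 219) [ 66 145 164] [ 0.438 -0.216  0.014]
blue 28 ztop 0.0265
[ 622.2 -104.5    3.3   59.6    7. ] [ 0.62171964 -0.1018556   0.02581317]
ray [620.  -98.9   7.3  68.5  11.8]
red 404 ztop 0.0272
[ 609.8 -174.    59.6   60.4    7.3] [ 0.60834172 -0.17261315  0.02606482]
ray [ 606.8 -174.2   68.4   69.     7.5]
yellow 1 ztop 0.083
brown 165 ztop 0.0285
[ 602.9 -224.5  100.    44.7   36.1] [ 0.60070708 -0.22393335  0.02670396]
```

View pics/d0c.png

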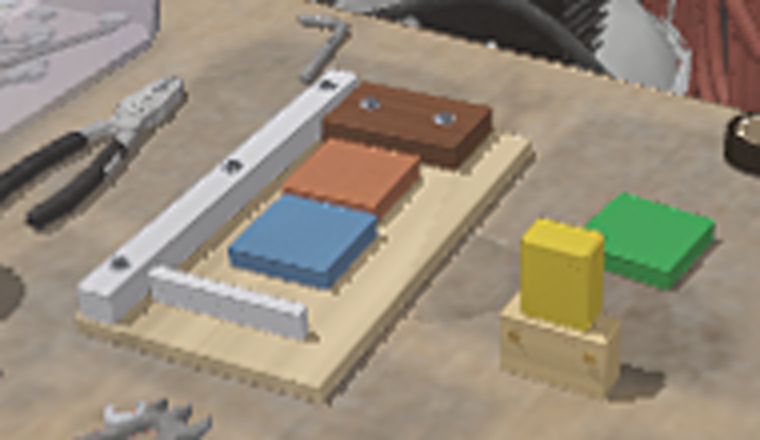

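The crop confirms the target: the spacer at (282,235), with a wooden foot and yellow grip, matches the description, and blue (216,220) rather than green (303,219) is the second tile. Next I fit the jig frame.

```bash
sed -i 's/blue=((100,110,60)/blue=((98,80,50)/; s/yellow=((22,190,110)/yellow=((22,130,90)/; s/brown=((3,90,40),(12,255,105))/brown=((3,90,30),(14,200,130))/' h.py
cat >> h.py <<'E'
def grey(c): 
    h=cv2.cvtColor(c['img'],cv2.COLOR_RGB2HSV); return h[...,1]<35
def report(c,roi):
    X=cloud(c); x0,y0,x1,y1=roi; k=np.zeros(X.shape[:2],bool); k[y0:y1,x0:x1]=1
    for n in R:
        P=X[mask(c,n,roi)>0]
        if len(P)<20: continue
        zt=np.percentile(P[:,2],90); T=P[abs(P[:,2]-zt)<.004]; print(n,len(T),zt.round(4),rect(T))
    g=X[k&grey(c)]
    for n,z in(('fence',.032),('slim',.030)):
        T=g[abs(g[:,2]-z)<.003]
        if n=='slim': T=T[T[:,0]<.635]
        else: T=T[T[:,0]>.645]
        if len(T)>20: print(n,len(T),np.median(T[:,2]).round(4),rect(T))
    f=X[k&(X[...,2]>.009)&(X[...,2]<.0155)&~grey(c)]; print('board',len(f),rect(f) if len(f) else '')
E
python3 - <<'E'
from h import *
c=load('d0'); report(c,(150,160,330,270))
X=cloud(c); P=X[200:270,250:320].reshape(-1,3)
for lo,hi in((.005,.034),(.04,.079),(.0795,.086)):
    T=P[(P[:,2]>lo)&(P[:,2]<hi)&(P[:,1]>-.15)&(P[:,0]<.5)]; print(lo,len(T),rect(T))
E
```

```text
blue 447 0.0271 [ 594.7 -108.1   59.4   61.2    7.2]
red 357 0.0272 [ 609.8 -174.    59.6   60.4    7.3]
yellow 141 0.0821 [431.2 -97.5  35.   24.    6.1]
brown 383 0.031 [ 616.2 -242.8   89.9   57.8    5.5]
fence 596 0.032 [ 7.507e+02 -1.443e+02  2.098e+02  2.907e+02  4.000e-01]
slim 162 0.0295 [599.6 -85.6  87.4 317.   11.1]
board 2459 [ 545.3 -132.4  439.1  280.2   33.9]
0.005 361 [427.9 -89.1  58.6  21.7  23.3]
0.04 357 [427.3 -89.9  38.7  17.4  29.8]
0.0795 125 [431.  -97.7  35.8  23.2   3. ]
```

Call:
{"op": "move_arm", "data": {"steps": [[[0.75,-0.56,0.08,0.115],[0.75,-0.56,0.08,0.115],[0.75,-0.56,0.08,0.115],[0.75,-0.56,0.08,0.115],[0.75,-0.56,0.08,0.115],[0.75,-0.56,0.08,0.115],[0.75,-0.56,0.08,0.115],[0.75,-0.56,0.08,0.115],[0.75,-0.56,0.08,0.115],[0.75,-0.56,0.08,0.115]]]}}

```text
clock: 1.4
eef_pos: [0.4777, -0.1212, 0.3646]
ee_rot: [[0.995, 0.098, -0.0], [0.098, -0.995, -0.0], [-0.001, 0.0, -1.0]]
force: [-0.2, 0.3, 0.3]
width: 1.0
gripper_force: 0.0
```

Run:
```python
from h import *
s=sense(); print(s['eef_pos'],s['ee_rot'].round(3).tolist(),s['clock'])
c=snap('wrist','w1'); snap('scene','s1')
```

```text
[ 0.47768122 -0.1212388   0.36458927] [[0.995, 0.098, -0.0], [0.098, -0.995, -0.0], [-0.001, 0.0, -1.0]] 1.4
```

View pics/w1.png

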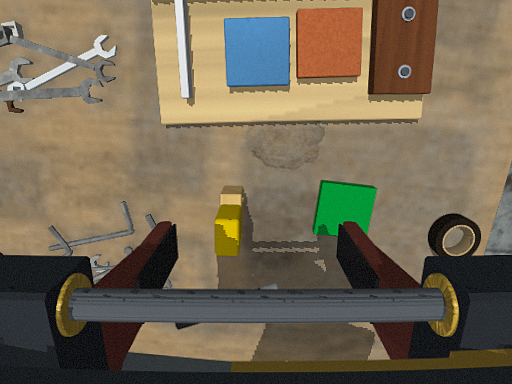

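The wrist view shows the slim stop at (185,45), blue (257,50), red (329,42), the broad stop (403,45) and the board's near edge at row ~122. The spacer (yellow at 229,230, foot 232,195) is almost aligned with the jig.

Run:
```python
from h import *
c=load('w1'); roi=(150,0,445,260); X=cloud(c)
report(c,roi)
def top(n,z,roi):
    m=mask(c,n,roi); return rect(onplane(c,np.argwhere(m>0)[:,::-1].astype(float),z))
print('rays: blue',top('blue',.026,roi),'red',top('red',.026,(290,0,365,100)),'brown',top('brown',.03,(366,0,445,100)))
m=(grey(c)&(abs(X[...,2]-.03)<.003)); m[:,:170]=0;m[:,200:]=0;m[110:]=0
print('slim',m.sum(),rect(X[m]), rect(onplane(c,np.argwhere(m)[:,::-1].astype(float),.03)))
P=X[170:262,205:255].reshape(-1,3)
for lo,hi in((.033,.039),(.0795,.086),(.005,.09)):
    T=P[(P[:,2]>lo)&(P[:,2]<hi)]; print(lo,len(T),rect(T),T[:,2].mean())
# board near edge line
B=(abs(X[...,2]-.012)<.004); pts=[]
for u in range(210,410,5):
    v=np.nonzero(B[90:140,u])[0]
    if len(v): pts.append(X[90+v.max(),u,:2])
pts=np.array(pts); print('edge',np.polyfit(pts[:,1],pts[:,0],1),pts.mean(0))
# two-view spacer top height: side x wrist centroid triangulation
d=load('d0')
def tri(n,r1,r2,c1,c2):
    Q=[]
    for cc,r in((c1,r1),(c2,r2)):
        m=cv2.moments(mask(cc,n,r),True); o,a=rays(cc,[[m['m10']/m['m00'],m['m01']/m['m00']]]); Q.append((o,a[0]/np.linalg.norm(a[0])))
    (o1,a1),(o2,a2)=Q; t=np.linalg.lstsq(np.c_[a1,-a2],o2-o1,rcond=None)[0]; p,q=o1+a1*t[0],o2+a2*t[1]; print(n,(p+q)/2,np.linalg.norm(p-q))
tri('blue',(150,160,330,270),roi,d,c); tri('red',(150,160,330,270),(290,0,365,100),d,c); tri('yellow',(150,160,330,270),roi,d,c)
```

```text
blue 4306 0.0272 [ 595.4 -108.2   59.8   58.7    7.1]
red 4328 0.0273 [ 610.7 -174.5   59.6   59.8    8. ]
yellow 889 0.0829 [432.6 -97.3  36.1  21.1   5.2]
brown 5203 0.0313 [ 613.3 -243.8   81.6   57.4    7.1]
slim 920 0.0302 [ 603.  -143.    85.3  216.7    7.3]
board 19867 [ 521.6 -171.3  258.1  312.4    5.7]
rays: blue [ 595.4 -108.6   59.6   59.4    7.1] red [ 610.5 -174.3   59.3   59.5    7.9] brown [ 612.7 -241.4   81.7   61.     7.3]
slim 864 [589.8 -39.8  85.3   8.3   7. ] [589.7 -40.1  85.1   8.5   7. ]
0.033 252 [433.  -97.3  54.5  21.3   4.4] 0.03594358893199515
0.0795 896 [432.6 -97.   36.1  21.5   4.5] 0.08200260128148129
0.005 1739 [433.2 -97.1  54.6  22.5   3.4] 0.06356261549382894
edge [-0.12001107  0.51815329] [ 0.53809047 -0.16612789]
blue [ 0.59661228 -0.10865151  0.01969553] 0.0012202431451623103
red [ 0.61028541 -0.17545995  0.02362528] 0.003203600370986683
yellow [ 0.43127679 -0.09659516  0.06133511] 0.00048364789110627273
```

Jig origin comes out at (605,-141) mm, yaw 7.0°. The tiles are at jig (1.6,-33.4) and (-5.4,34.1), and the heights agree with the text. I'll push both tiles at once with the fingertips, with the finger centres about 67 mm apart.

Call:
{"op": "move_arm", "data": {"steps": [[[0.125,0.068,0.1,-0.008],[0.125,0.068,0.1,-0.008],[0.125,0.068,0.2,-0.008],[0.125,0.068,0.26,-0.008],[0.125,0.068,0.3,-0.008],[0.125,0.068,0.32,-0.008],[0.125,0.068,0.331,-0.008],[0.125,0.068,0.331,-0.008],[0.125,0.068,0.331,-0.008],[0.125,0.068,0.331,-0.008]]], "fingers": 0.61}}

```text
clock: 2.75
eef_pos: [0.5437, -0.1486, 0.1998]
ee_rot: [[0.992, 0.123, 0.001], [0.123, -0.992, -0.0], [0.001, 0.001, -1.0]]
force: [1.0, -0.2, 0.8]
width: 0.612
gripper_force: 0.0
```

Run:
```python
from h import *
c=snap('wrist','w2'); d=snap('side','d2')
a=cv2.imread('pics/w2.png'); b=cv2.resize(cv2.imread('pics/d2.png')[150:270,140:300],(512,384)); cv2.imwrite('pics/v2.png',cv2.resize(np.hstack([a,b]),(800,300)))
```

```text
(no output)
```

View pics/v2.png

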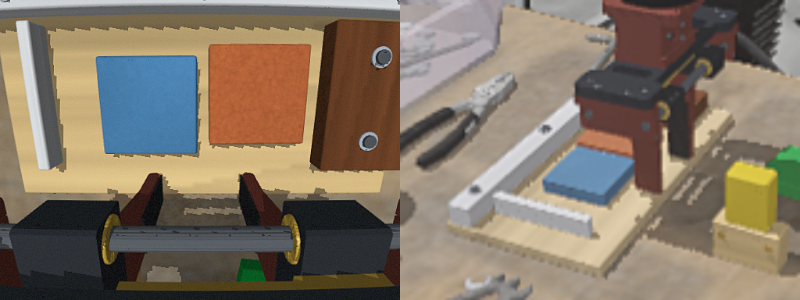

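The fingers stand on the board just in front of the two tiles, roughly at each tile's middle, so I push gently.

Call:
{"op": "move_arm", "data": {"steps": [[[0.01,0,0,0],[0.02,0,0,0],[0.03,0,0,0],[0.038,0,0,0],[0.046,0,0,0],[0.054,0,0,0],[0.062,0,0,0],[0.068,0,0,0],[0.074,0,0,0],[0.078,0,0,0]]]}}

```text
clock: 4.1
eef_pos: [0.5824, -0.1438, 0.1991]
ee_rot: [[0.992, 0.122, 0.0], [0.122, -0.992, 0.0], [0.0, -0.0, -1.0]]
force: [-1.4, 0.2, -0.5]
width: 0.606
gripper_force: 0.5
```

```bash
cat >> h.py <<'E'
def jig(P): # P mm xy -> jig frame mm
    e=np.array([.9925,.1219]); n=np.array([-.1219,.9925]); q=np.atleast_2d(P)-[604.9,-141.4]; return np.round(np.c_[q@e,q@n],1)
def tiles(c):
    X=cloud(c)
    for n,z in(('blue',.026),('red',.026)):
        m=mask(c,n); P=X[m>0]; T=P[abs(P[:,2]-.026)<.004]; r=rect(T); print(n,len(T),r,'jig',jig(r[:2]))
    g=X[grey(c)]; g=g[abs(g[:,2]-.032)<.0025]; q=jig(g[:,:2]*1000); f=q[(q[:,0]>40)&(q[:,0]<75)&(abs(q[:,1])<70)]
    if len(f): print('fence inner x',np.percentile(f[:,0],2))
E
python3 - <<'E'
from h import *
tiles(load('w2')); print('---'); tiles(snap('wrist','w3'))
E
```

```text
blue 15423 [ 595.7 -108.3   59.8   59.6    7.1] jig [[-5.1 34. ]]
red 15920 [ 610.6 -174.1   60.    60.     7.8] jig [[  1.7 -33.1]]
fence inner x 49.7
---
blue 14439 [ 618.6 -105.4   59.8   59.8    7.3] jig [[18.  34.1]]
red 14429 [ 627.  -173.1   59.8   60.4    6.6] jig [[ 18.1 -34.2]]
fence inner x 50.5
```

Call:
{"op": "move_arm", "data": {"steps": [[[0.003,0,0,0],[0.006,0,0,0],[0.008,0,0,0],[0.01,0,0,0],[0.011,0,0,0],[0.011,0,0,0],[0.011,0,0,0],[0.011,0,0,0],[0.011,0,0,0],[0.011,0,0,0]]]}}

```text
clock: 5.4
eef_pos: [0.5852, -0.1434, 0.1991]
ee_rot: [[0.992, 0.122, -0.006], [0.122, -0.992, 0.0], [-0.006, -0.001, -1.0]]
force: [-10.7, -3.2, 7.7]
width: 0.61
gripper_force: 5.4
```

Run:
```python
from h import *
tiles(snap('wrist','w4'))
```

```text
blue 14486 [ 620.3 -105.3   60.4   59.5    7. ] jig [[19.7 34. ]]
red 14087 [ 628.3 -172.9   59.7   60.1    6.3] jig [[ 19.4 -34.1]]
fence inner x 50.4
```

Call:
{"op": "move_arm", "data": {"steps": [[[-0.05,0,0,0],[-0.05,0,-0.1,0],[-0.05,0,-0.2,0],[-0.05,0,-0.2,0],[-0.15,-0.06,-0.2,0.013],[-0.25,-0.1,-0.2,0.013],[-0.296,-0.129,-0.2,0.013],[-0.296,-0.129,-0.2,0.013],[-0.296,-0.129,-0.2,0.013],[-0.296,-0.129,-0.2,0.013]]]}}

```text
clock: 6.7
eef_pos: [0.4344, -0.0979, 0.2992]
ee_rot: [[0.997, 0.082, 0.001], [0.082, -0.997, -0.0], [0.001, 0.001, -1.0]]
force: [1.0, 0.7, 0.7]
width: 0.612
gripper_force: 0.0
```

Run:
```python
from h import *
c=snap('wrist','w5'); tiles(c); d=snap('side','d5')
X=cloud(d); P=X[190:270,240:330].reshape(-1,3); T=P[(abs(P[:,2]-.082)<.003)&(P[:,1]>-.13)&(P[:,0]<.47)]; print(rect(T))
```

```text
blue 0 [0. 0. 0. 0. 0.] jig [[-583.1  214.1]]
red 247 [ 585.3 -256.8   19.4   31.9    7.2] jig [[ -33.5 -112.1]]
[430.8 -97.3  23.   34.6  88.1]
```

Call:
{"op": "move_arm", "data": {"steps": [[[0,0,0.05,0],[0,0,0.1,0],[0,0,0.13,0],[0,0,0.15,0],[0,0,0.154,0],[0,0,0.154,0],[0,0,0.154,0],[0,0,0.154,0],[0,0,0.154,0],[0,0,0.154,0]]]}}

```text
clock: 8.05
eef_pos: [0.4328, -0.0972, 0.2223]
ee_rot: [[0.997, 0.082, 0.0], [0.082, -0.997, 0.0], [0.0, 0.0, -1.0]]
force: [-0.4, 0.4, 0.0]
width: 0.613
gripper_force: 0.0
```

Call:
{"op": "move_arm", "data": {"steps": [[[0,0,0,0],[0,0,0,0],[0,0,0,0],[0,0,0,0],[0,0,0,0],[0,0,0,0],[0,0,0,0],[0,0,0,0],[0,0,0,0],[0,0,0,0]]], "fingers": 0, "squeeze": 35}}

```text
clock: 9.3
eef_pos: [0.4328, -0.0972, 0.2222]
ee_rot: [[0.997, 0.082, -0.0], [0.082, -0.997, 0.0], [-0.0, -0.0, -1.0]]
force: [0.0, -1.4, -0.5]
width: 0.249
gripper_force: 35.0
```

Call:
{"op": "move_arm", "data": {"steps": [[[0,0,-0.05,0],[0,0,-0.15,0],[0,0,-0.2,0],[0,0,-0.2,0],[0.1,-0.01,-0.2,0],[0.2,-0.03,-0.2,-0.013],[0.3,-0.048,-0.2,-0.013],[0.36,-0.048,-0.2,-0.013],[0.36,-0.048,-0.2,-0.013],[0.36,-0.048,-0.2,-0.013]]]}}

```text
clock: 10.55
eef_pos: [0.6088, -0.0585, 0.3202]
ee_rot: [[0.992, 0.122, -0.004], [0.122, -0.992, 0.001], [-0.004, -0.001, -1.0]]
force: [-0.3, -0.1, -0.4]
width: 0.249
gripper_force: 35.0
```

Run:
```python
from h import *
c=snap('wrist','w6'); d=snap('side','d6'); tiles(c); print(jig(sense()['eef_pos'][:2]*1000))
X=cloud(c); g=X[grey(c)]; g=g[abs(g[:,2]-.03)<.002]; q=jig(g[:,:2]*1000); s=q[(abs(q[:,0])<42)&(q[:,1]>85)&(q[:,1]<120)]
if len(s): print('slim y',np.percentile(s[:,1],[2,98]),np.percentile(s[:,0],[1,99]))
Xd=cloud(d); q=Xd.reshape(-1,3); j=jig(q[:,:2]*1000); k=(q[:,2]>.1)&(q[:,2]<.2)&(abs(j[:,0]-15)<45)&(abs(j[:,1]-81)<40)
for lo in(.105,.12,.145,.17):
    t=k&(q[:,2]>lo)&(q[:,2]<lo+.015); print(lo,t.sum(),np.percentile(j[t],[2,98],axis=0).tolist() if t.sum() else '', q[t,2].min() if t.sum() else '')
a=cv2.imread('pics/w6.png'); b=cv2.resize(cv2.imread('pics/d6.png')[120:270,120:320],(512,384)); cv2.imwrite('pics/v6.png',cv2.resize(np.hstack([a,b]),(800,300)))
```

```text
blue 4386 [ 620.4 -105.1   58.8   60.     6.5] jig [[19.8 34.1]]
red 4206 [ 628.3 -173.2   59.    60.     6.4] jig [[ 19.3 -34.4]]
fence inner x 50.3
[[13.8 81.7]]
slim y [ 99.6 106.7] [-17.593  41.4  ]
0.105 198 [[-16.706, 74.582], [37.93, 95.512]] 0.10513209237429805
0.12 231 [[-16.5, 75.1], [38.2, 95.28]] 0.12002882705982965
0.145 154 [[-6.4, 74.2], [23.0, 103.8]] 0.1450089798974708
0.17 213 [[-5.7, 62.648], [22.375999999999998, 105.876]] 0.1700434637506062
```

View pics/v6.png

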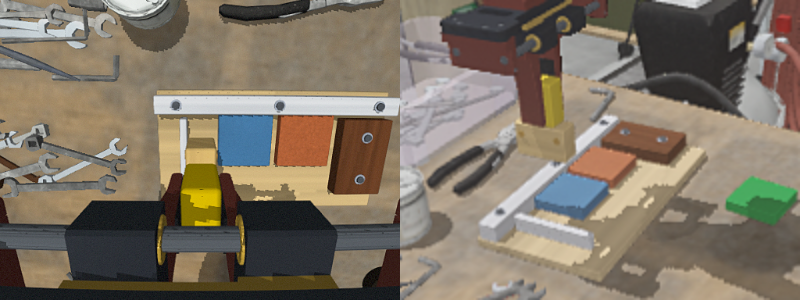

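The wrist half shows the row square at the fence and the spacer's foot held above the gap, in line with it. Measured foot y 71–95 lies inside the gap (64–99 mm), so I lower it.

Call:
{"op": "move_arm", "data": {"steps": [[[0,0,0.03,0],[0,0,0.06,0],[0,0,0.09,0],[0,0,0.11,0],[0,0,0.13,0],[0,0,0.145,0],[0,0,0.158,0],[0,0,0.168,0],[0,0,0.168,0],[0,0,0.168,0]]]}}

```text
clock: 11.9
eef_pos: [0.6104, -0.0586, 0.2384]
ee_rot: [[0.992, 0.122, 0.0], [0.122, -0.992, -0.0], [0.0, 0.0, -1.0]]
force: [-0.4, 0.2, -1.3]
width: 0.247
gripper_force: 35.0
```

Run:
```python
from h import *
c=snap('wrist','w7'); tiles(c); print(jig(sense()['eef_pos'][:2]*1000),sense()['force'])
d=snap('side','d7'); a=cv2.imread('pics/w7.png'); b=cv2.resize(cv2.imread('pics/d7.png')[150:270,140:300],(512,384)); cv2.imwrite('pics/v7.png',cv2.resize(np.hstack([a,b]),(800,300)))
```

```text
blue 7558 [ 620.3 -105.    58.8   60.     7. ] jig [[19.7 34.2]]
red 7326 [ 628.2 -172.8   59.2   60.5    6.8] jig [[ 19.3 -34. ]]
fence inner x 50.7
[[15.6 81.5]] [-0.57547186 -0.16412477 -1.21286386]
```

View pics/v7.png

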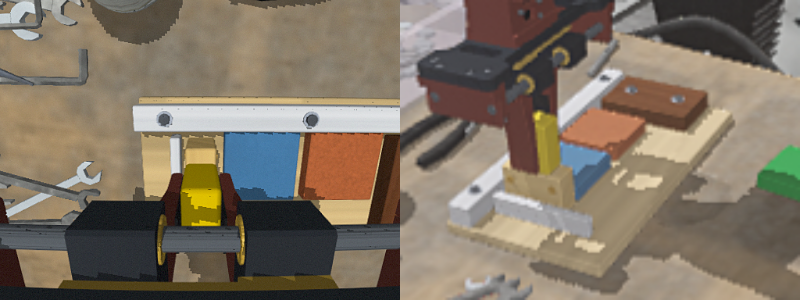

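The spacer stands in the gap, with its foot between the slim stop and the blue tile. I bring it down the last 2 mm and start pressing sideways, slowly.

Call:
{"op": "move_arm", "data": {"steps": [[[0,0,0.003,0],[0,0.006,0.003,0],[0,0.012,0.003,0],[0,0.018,0.003,0],[0,0.024,0.003,0],[0,0.03,0.003,0],[0,0.036,0.003,0],[0,0.042,0.003,0],[0,0.047,0.003,0],[0,0.05,0.003,0]]]}}

```text
clock: 13.25
eef_pos: [0.6133, -0.0835, 0.2366]
ee_rot: [[0.993, 0.122, -0.0], [0.122, -0.993, 0.0], [-0.0, -0.0, -1.0]]
force: [-0.7, 1.6, -0.3]
width: 0.247
gripper_force: 35.0
```

```bash
cat > m.py <<'E'
from h import *
import sys
c=snap('wrist',sys.argv[1]); tiles(c); s=sense(); print(jig(s['eef_pos'][:2]*1000),s['eef_pos'],s['force'],s['torque'])
E
python3 m.py w8
```

```text
blue 7179 [ 622.5 -122.3   58.6   60.     7. ] jig [[19.8 16.8]]
red 7436 [ 629.8 -181.8   58.3   60.5    6.8] jig [[ 19.8 -43.1]]
fence inner x 50.7
[[15.4 56.3]] [ 0.61332027 -0.08362558  0.23664084] [-1.04640215  0.65064016  0.12712657] [0.41714904 0.11797728 0.04427278]
```

Call:
{"op": "move_arm", "data": {"steps": [[[0,0.002,0,0],[0,0.004,0,0],[0,0.006,0,0],[0,0.008,0,0],[0,0.01,0,0],[0,0.01,0,0],[0,0.01,0,0],[0,0.01,0,0],[0,0.01,0,0],[0,0.01,0,0]]]}}

```text
clock: 14.55
eef_pos: [0.6136, -0.0863, 0.2367]
ee_rot: [[0.993, 0.122, -0.001], [0.122, -0.993, 0.004], [-0.0, -0.004, -1.0]]
force: [-0.2, 12.0, 3.3]
width: 0.252
gripper_force: 35.0
```

```bash
python3 m.py w9
```

```text
blue 7180 [ 622.7 -124.3   58.8   59.6    7.5] jig [[19.8 14.8]]
red 7444 [ 629.7 -183.8   59.1   60.7    6.5] jig [[ 19.4 -45.1]]
fence inner x 50.7
[[15.4 53.6]] [ 0.61363267 -0.08631249  0.23667756] [-0.55348624 11.98480436  2.91432257] [2.4256999  0.0532844  0.06434173]
```

Run:
```python
from h import *
snap('side','d9'); cv2.imwrite('pics/v9.png',cv2.resize(cv2.imread('pics/d9.png')[140:270,140:310],None,fx=4,fy=4)); s=sense(); print(s['force'],s['gripper_force'],s['clock'])
```

```text
[ 0.78861898 11.6045959   2.84410269] 35.004533529281616 14.65
```

View pics/v9.png

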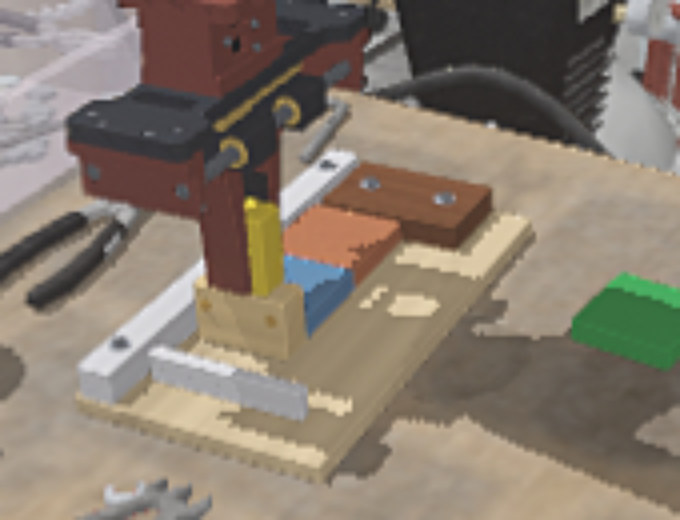

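The picture shows the spacer upright at crop (250,310), with blue, red and the broad stop closed up in one row. The press holds steady at about 12 N, so I hand in.

```bash
python3 -c "
from rig import hand_in
print(hand_in())"
```

```text
the job is handed in; nothing more can be done
None
```

I handed the job in at about 14.7 s with both tiles square at the fence, closed up tight against the broad stop, and the spacer upright, still gripped at 35 N and pressing at about 12 N; the hand-in gave no verdict.

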